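# Find the stamped plaster crate and push it to the dispatch rail

## Task

One of the two plaster-filled crates has a red stamp underneath: with the fingertips, tip both crates over towards the robot so that each lies on its side with its underside facing away from the robot. Then push the stamped one, still lying on its side, along the bench until its underside is flush against the green dispatch rail, and leave the other lying where it fell. Do not grasp or lift the crates, and leave the other things on the bench alone.

Things in the scene. Friction and masses are not known exactly. Their poses are not given: they have to be found in the camera images.
- crate_a: One of two look-alike plywood crates cast solid with plaster to 3 mm below the rim: 90 (its x) x 110 (y) x 120 high (z) mm, 0.5 to 0.8 kg, loose, upright at the start, one left and one right, either on either side. Origin: centre of the underside; z points up out of the plaster-filled top; its -x side faces the robot within 0.25 rad.
- crate_b: The other crate: same size, make, axes, origin. Either one tips about its near lower edge when its far (+x) wall is pushed near the top towards the robot with 2 to 6 N, the fingers rising with the wall as it turns (else it may slide); past about 40 degrees it topples by itself and lies on its -x side, 90 mm high.
- crate_a_top (a point): Centre of crate_a's top rim plane, 120 mm from its origin along its z. Lying on its side as asked, this plaster face looks at the robot and is the face to push (low down).
- crate_b_top (a point): Centre of crate_b's top rim plane, 120 mm from its origin along its z.
- stamp (a point): The red stamp, a 64 mm ring with a red dot in it, printed in the middle of the underside of one of the crates (hidden until that crate is tipped; this point lies at the centre of that underside). The other crate's underside is bare plywood.
- rail: Dispatch rail: low green straight bar fixed to the bench beyond the crates, 620 mm long (its y), 18 mm deep, 14 mm high. Origin: foot of its front face (the face towards the robot), half-way along; its x points away from the robot, square to that face. It stands a little askew (up to 0.07 rad).
- offcut: White plaster offcut, round lump 56 mm across, 36 mm high, between the crates. Origin: underside centre. Not to be moved.
- jar: White jar with yellow cap, 44 mm across, 65 mm high, between the crates. Origin: underside centre. Not to be moved.
- bowl: Blue mixing bowl, 120 mm across, 60 mm high, at the right. Origin: underside centre. Not to be moved.
- spatula: Spatula lying on the bench at the right. Not to be moved.
- beaker: White open beaker, 70 mm across, 90 mm high, at the left. Origin: underside centre. Not to be moved.
- brush: Brush lying on the bench at the left. Not to be moved.
- sander: Cork sanding block with a wooden back, 100 x 50 x 36 mm, near right. Origin: underside centre. Not to be moved.
Not all that is in view belongs to the job. Leave any turquoise or yellow look-alike of the crate_a alone.

How it is judged:
By the outcome, as a careful person would: the job done as asked, in the order asked, and still so for the second after the job is handed in, with the robot touching nothing.
It also fails if it takes over 72 s, if anything falls off the work surface, if the arm or the gripper's body presses on something with over 40 N, if the wrist force passes 120 N, or if a joint passes its speed limit or range.

## Robot

A 6-joint arm with a two-finger parallel gripper is mounted at the origin on the work surface. World frame = base frame: x ahead of the robot, y to its left, z up, the work surface at z = 0. Lengths are in m, angles in rad, forces in N, time in s.
With the tool pointing down it reaches from about 0.425 to 0.95 m from the base axis. Payload 3.5 kg.
Tool frame: the origin (TCP) lies midway between the tips of the shut fingers; the grasp point (between the pads) lies env.grip_depth behind it (env.grip_depth is the distance from the TCP to the grasp point, in m); x points along the fingers, y is the direction in which the jaws open and shut, and the axes are right-handed (so a half turn about x gives the same grasp; the last joint's range is limited). The gripper opens to 85 mm and grips with 20 to 120 N. Pads are 22 mm wide; open, the fingers measure 114 mm over their backs; the gripper's body (76 mm by 85 mm) begins 54 mm behind the grasp point. The pads swing forward as they close: fully open they stand 13 mm farther back than shut.
Start: joints at [1.05, 0.286, 1.577, -0, 1.279, -0.15], TCP at [0.245, 0.629, 0.231] pointing down, gripper open.
Joint ranges: [-2.77, 2.77], [-0.9, 2.22], [0.21, 2.48], [-1.53, 4.67], [0.24, 2.81], [-2.84, 2.84]. Speed limits (rad/s): [2.79, 2.79, 3.14, 3.14, 3.14, 3.14].

## Interface

Orientations are given as a 3x3 rotation matrix whose columns are the frame's x, y, z axes.
In Python, from rig import status, cams, order, env gives the robot as it stands.
- The arm moves only by the shell command python3 -m handwheel 'ROWS' [FORCE]. ROWS is JSON, a list of rows, each a list of 3 entries, a list of its own where there are three numbers: the opening, from -1 (shut) to 1 (fully open), then the shift along the tool's x, y, z in cm, then the turn, a rotation vector about the tool's x, y, z in rad. In form: [[fingers, [x, y, z], [ax, ay, az]], ...]. A call has 1 to 20 rows; each row is the pose to reach, as a shift and turn from the pose commanded when the call began, along the tool's axes at that moment; what a row does not reach only later rows make up. A row lasts 1/8 s, in which the tool goes at most 62.5 mm and 10.7 degrees, less where a joint would pass 70% of its speed; a pose out of reach is approached as far as the arm can. A call with a gripper value outside its range is refused whole. The fingers move at their own pace and stop on an object; FORCE is the grip in N (left out, the last holds). Time passes only in rows, so rows that repeat a pose let the fingers close. It gives the time, the measured TCP pose, the force and the opening at its end, in the units of the state.
- status.sense(): the state, without advancing time (a new reading comes with each control period).
- cams.camera(name): name is "scene" or "top" or "wrist"; returns the picture (480x640x3 uint8, red, green, blue); there is no depth.
- cams.camera_info(name): a dict with "fx", "fy", "cx", "cy" (pixels), "R" (3x3) and "t" (3): a world point X has camera coordinates R X + t. Camera axes: x right, y down, z forward; pixel columns grow to the right and rows downward; lengths in m; the calibration is good to about 2 mm. The wrist camera is an equidistant fisheye: a pixel r from the principal point sees the ray r / f radians off the axis. A picture is of the moment at which its call begins: read the wrist's pose just before it. camera_info takes no time and is no camera call; for the wrist camera it gives the pose at the moment of the call.
- order.close_job(): hands the job in, once; it reports no verdict.
Trained networks look in the newest picture that a camera, given by its name, has taken for a name from the list of things; names that differ only in an ending like _2 or _b are one class to them, and where a whole thing is asked for, a point or a joint stands for the part that bears it (a point fixed in the world has none). Each returns a list of dicts, best first, with "confidence" (0 to 1); they miss things now and then, are a little off and sometimes report something else, mostly with a low value. They report only what shows in the picture. A call takes as long as a camera call. They do not tell look-alikes from the thing itself.
- cams.trace(camera, label): "pixels" (480x640 bool, what is visible of it) and "location" ([column, row] in pixels, amid what is visible of it).
The state is a dict: "t": time; "joint_pos": joint angles; "qvel": joint speeds; "joint_torque": joint torques, N m; "ee_pos": TCP position; "ee_rot": TCP orientation; "ft_force": force on the tool from outside, world axes, zero at the start; "torque": the same for the moment, N m; "opening": opening from 0.0 (shut) to 1.0 (fully open).
Only numpy, scipy, OpenCV 4.12 (cv2) and the standard library are available. Lean on these libraries where they do the work, as an engineer would, in place of code of your own. Each camera call takes 0.05 s, during which the arm holds its last target. There are 200 camera calls.

## Working session

There is one attempt and no reset: what is moved stays moved. The work goes in short steps, Python scripts to look and compute and a shell command to move; the robot and the scene stay as the last step left them, time stands still between calls to the robot, and variables do not carry over. Pictures are saved under pics/ and viewed, about 8 in all and at most 12, crops included, and the job is handed in when it is done.

```bash
mkdir -p pics; ls
python3 - <<'E'
from rig import status,cams,order,env
import cv2,numpy as np
s=status.sense();print(s['t'],s['ee_pos'],s['ee_rot'],s['opening'],env.grip_depth)
for n in('scene','top'):
    im=cams.camera(n);cv2.imwrite(f'pics/{n}0.png',im[:,:,::-1])
    i=cams.camera_info(n);print(n,i['fx'],i['cx'],i['cy'],np.round(i['R'],3).tolist(),i['t'])
    for l in('crate_a','rail','offcut','jar','bowl','beaker','sander'):
        for d in cams.trace(n,l)[:3]: 
            ys,xs=np.nonzero(d['pixels']);print(l,round(d['confidence'],2),np.round(d['location']),xs.min(),xs.max(),ys.min(),ys.max())
E
```

```text
pics
0.0 [0.24422464 0.62855617 0.22991669] [[-1.19597157e-03  3.62344397e-01  9.32043512e-01]
 [-2.08114906e-03  9.32041258e-01 -3.62346191e-01]
 [-9.99997119e-01 -2.37307722e-03 -3.60602145e-04]] 1.0005115885614229 0.0187
scene 465.2696010173147 321.7400528663357 245.75212217610934 [[-0.223, 0.975, 0.008], [0.606, 0.145, -0.783], [-0.764, -0.17, -0.623]] [ 0.11779435 -0.19113433  1.38165745]
crate_a 0.96 [440. 233.] 409 473 198 272
crate_a 0.86 [349. 247.] 323 379 208 286
crate_a 0.82 [227. 299.] 191 261 266 343
rail 0.7 [300. 397.] 119 468 360 426
rail 0.2 [228. 226.] 217 241 210 243
offcut 0.67 [316. 309.] 302 328 296 319
offcut 0.59 [231. 303.] 190 261 266 342
jar 0.6 [314. 336.] 302 324 315 353
bowl 0.82 [126. 296.] 94 158 272 322
beaker 0.56 [524. 370.] 499 552 343 404
sander 0.85 [228. 229.] 217 240 211 243
top 494.938735725598 324.0775820841618 248.19366396436095 [[-0.007, -1.0, -0.027], [-0.982, 0.012, -0.187], [0.187, 0.025, -0.982]] [-0.02325622  0.44998535  1.09723071]
crate_a 0.73 [322. 133.] 194 444 121 145
crate_a 0.72 [299. 270.] 266 328 238 305
crate_a 0.72 [211. 315.] 174 245 282 348
rail 0.7 [382. 174.] 354 415 142 204
rail 0.61 [322. 134.] 194 443 121 145
offcut 0.56 [318. 208.] 306 329 198 219
jar 0.84 [308. 176.] 301 318 163 186
bowl 0.79 [474. 169.] 448 499 143 193
beaker 0.9 [153. 168.] 133 171 148 185
beaker 0.7 [312. 133.] 194 443 121 145
sander 0.55 [440. 303.] 419 457 280 326
```

View pics/scene0.png

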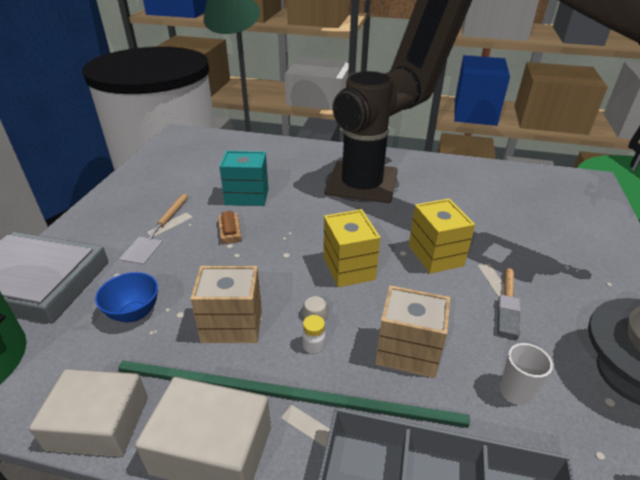

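View pics/top0.png

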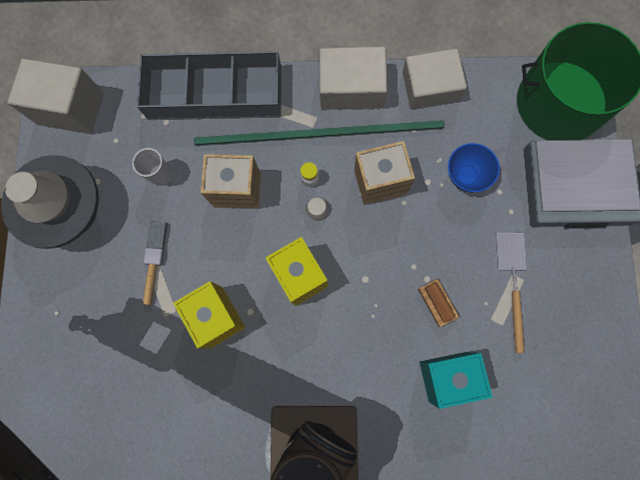

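The pictures show two plywood crates (top view, left about (228,175), right about (385,167)), with the rail at row 121–145. Two yellow and one turquoise decoys stand nearer the robot. Next I fit the poses.

```bash
cat > h.py <<'E'
from rig import status,cams,order,env
import cv2,numpy as np
from scipy.optimize import minimize
def proj(n,P):
    i=cams.camera_info(n);c=np.asarray(P)@np.array(i['R']).T+np.array(i['t'])
    return np.c_[i['fx']*c[:,0]/c[:,2]+i['cx'],i['fy']*c[:,1]/c[:,2]+i['cy']]
def back(n,uv,z):
    i=cams.camera_info(n);R=np.array(i['R']);C=-R.T@np.array(i['t'])
    uv=np.atleast_2d(uv).astype(float);d=np.c_[(uv[:,0]-i['cx'])/i['fx'],(uv[:,1]-i['cy'])/i['fy'],np.ones(len(uv))]@R
    return (C+d*((z-C[2])/d[:,2])[:,None])[:,:2]
def box(p,dims):
    a,b,h=dims;x,y,t=p;c,s=np.cos(t),np.sin(t)
    return np.array([[x+c*u*a-s*v*b,y+s*u*a+c*v*b,w*h] for u in(-.5,.5) for v in(-.5,.5) for w in(0,1)])
def iou(p,dims,masks):
    r=[]
    for n,m in masks.items():
        k=np.zeros((480,640),np.uint8);h=cv2.convexHull(proj(n,box(p,dims)).astype(np.float32))
        cv2.fillConvexPoly(k,np.round(h*16).astype(np.int32),1,shift=4);k=k>0
        r.append((k&m).sum()/(k|m).sum())
    return r
def fit(p0,dims,masks):
    best=None
    for t in(-.2,0,.2):
        q=[p0[0],p0[1],p0[2]+t]
        r=minimize(lambda p:-np.mean(iou(p,dims,masks)),q,method='Nelder-Mead',options=dict(initial_simplex=[q,[q[0]+.015,q[1],q[2]],[q[0],q[1]+.015,q[2]],[q[0],q[1],q[2]+.15]]))
        if best is None or r.fun<best.fun:best=r
    return best.x,iou(best.x,dims,masks)
def find(n,l,P,tol=25,z=.06):
    u=proj(n,[[P[0],P[1],z]])[0];cams.camera(n)
    c=[d for d in cams.trace(n,l) if np.hypot(*(np.array(d['location'])-u))<tol and d['pixels'].sum()<9000]
    return c[0]['pixels'] if c else None
E
python3 - <<'E'
from h import *
for name,uv in(('L',(228,172)),('R',(385,163))):
    P=back('top',uv,.12)[0];M={}
    for n in('top','scene'):
        m=find(n,'crate_a',P)
        if m is not None:M[n]=m
    print(name,P,list(M),*(fit([*P,0],(.09,.11,.12),M) if M else ()))
print('railends',back('top',[(194,143),(443,127)],0.0), back('scene',[(120,362),(467,417)],.014))
cams.camera('top')
for d in cams.trace('top','rail'):
    ys,xs=np.nonzero(d['pixels'])
    if np.ptp(xs)>200:
        pts=[(c,ys[xs==c].max()+.5) for c in range(200,440,4)]
        B=back('top',pts,0.);k=np.polyfit(B[:,1],B[:,0],1);print('rail x=',k, np.std(B[:,0]-np.polyval(k,B[:,1])))
for l,uv in dict(offcut=(318,208),jar=(308,176),bowl=(474,169),beaker=(153,168),sander=(440,303),yelL=(204,315),yelR=(296,269)).items():
    print(l,back('top',uv,.12 if 'yel' in l else .04)[0])
for u in [(266,265),(304,304),(175,300),(245,322)]:print(u,back('top',u,.1))
E
```

```text
L [0.60955668 0.18231791] ['top', 'scene'] [ 0.60548301  0.18559719 -0.05160823] [np.float64(0.9640619848334981), np.float64(0.953880348212632)]
R [ 0.62455345 -0.16543828] ['top', 'scene'] [ 0.61981037 -0.1644259   0.24596852] [np.float64(0.9397631133671743), np.float64(0.9702404414662987)]
railends [[ 0.73024937  0.29782456]
 [ 0.76094895 -0.3246569 ]] [[ 0.76061716 -0.32362236]
 [ 0.72966185  0.29130534]]
rail x= [-0.05426849  0.73814375] 0.0011535377840375957
offcut [ 0.54615272 -0.01401536]
jar [0.62503498 0.00935608]
bowl [ 0.63584746 -0.38255887]
beaker [0.65131524 0.38221751]
sander [ 0.32172403 -0.28692206]
yelL [0.29510845 0.2238253 ]
yelR [0.39058261 0.03045536]
(266, 265) [[0.40305144 0.09754261]]
(304, 304) [[0.31773214 0.01471842]]
(175, 300) [[0.32889944 0.2934437 ]]
(245, 322) [[0.28065477 0.14064381]]
```

```bash
cat >> h.py <<'E'
def go(x,y,z,yaw):
    s=status.sense();R=np.array(s['ee_rot']);p=np.array(s['ee_pos'])
    Z=np.array([np.cos(yaw),np.sin(yaw),0]);X=np.array([0,0,-1.]);T=np.c_[X,np.cross(Z,X),Z]
    rv=cv2.Rodrigues(R.T@T)[0].ravel()
    print('t',s['t'],'shift cm',np.round(100*R.T@(np.array([x,y,z])-p),2),'turn',np.round(rv,3),'F',np.round(s['ft_force'],1))
E
python3 -c "
from h import *
go(.690,.1812,.2,-.052)"
```

```text
t 1.3 shift cm [  3.13 -25.61  57.75] turn [-0.319 -0.     0.   ] F [ 0.  -0.2  0.4]
```

```bash
python3 -m handwheel '[[0,[3,-25.6,57.75],[-0.319,0,0]],[0,[3,-25.6,57.75],[-0.319,0,0]],[0,[3,-25.6,57.75],[-0.319,0,0]],[0,[3,-25.6,57.75],[-0.319,0,0]],[0,[3,-25.6,57.75],[-0.319,0,0]],[0,[3,-25.6,57.75],[-0.319,0,0]],[0,[3,-25.6,57.75],[-0.319,0,0]],[0,[3,-25.6,57.75],[-0.319,0,0]],[0,[3,-25.6,57.75],[-0.319,0,0]],[0,[3,-25.6,57.75],[-0.319,0,0]],[0,[3,-25.6,57.75],[-0.319,0,0]],[0,[3,-25.6,57.75],[-0.319,0,0]],[0,[3,-25.6,57.75],[-0.319,0,0]]]'; python3 -c "
from h import *
go(.690,.1812,.097,-.052)"
```

```text
t: 2.92
ee_pos: [0.6891, 0.1827, 0.2014]
ee_rot: [[-0.0, 0.05, 0.999], [0.0, 0.999, -0.05], [-1.0, 0.0, -0.0]]
ft_force: [-0.0, -0.2, 0.9]
opening: 0.502
t 2.925 shift cm [10.44 -0.15  0.1 ] turn [ 0.002 -0.    -0.   ] F [-0.  -0.2  0.9]
```

```bash
python3 -m handwheel '[[0,[5.5,-0.15,0],[0,0,0]],[0,[10.4,-0.15,0],[0,0,0]],[0,[10.4,-0.15,0],[0,0,0]],[0,[10.4,-0.15,-1],[0,0,0]],[0,[10.4,-0.15,-2],[0,0,0]],[0,[10.4,-0.15,-2.6],[0,0,0]],[0,[10.4,-0.15,-2.9],[0,0,0]]]'
```

```text
t: 3.8
ee_pos: [0.661, 0.1814, 0.0987]
ee_rot: [[0.002, 0.052, 0.999], [0.0, 0.999, -0.052], [-1.0, 0.0, 0.002]]
ft_force: [-0.2, 0.2, 0.1]
opening: 0.496
```

Run:
```python
from h import *
cv2.imwrite('pics/s1.png',cv2.resize(cams.camera('scene')[200:420,300:560,::-1],None,fx=2.5,fy=2.5))
print(status.sense()['ft_force'],status.sense()['ee_pos'])
```

```text
[ 0.18814746 -0.31724812 -0.71017351] [0.66071799 0.18137114 0.0982458 ]
```

View pics/s1.png

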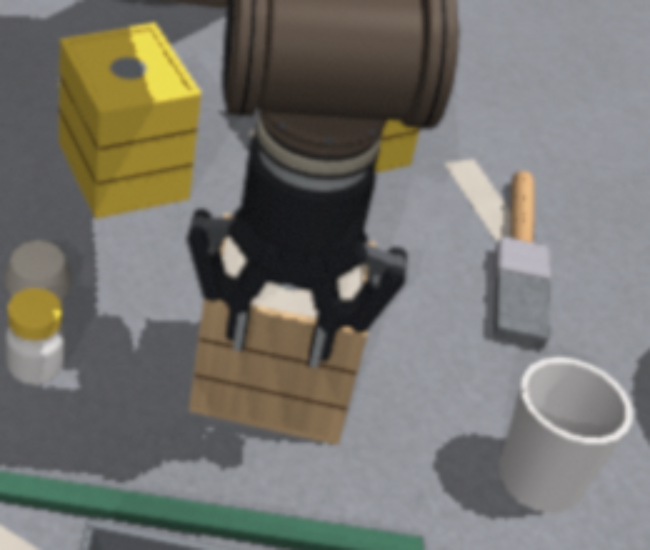

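```bash
python3 -m handwheel '[[0,[0,0,-0.4],[0,0,0]],[0,[-0.4,0,-0.9],[0,0,0]],[0,[-0.9,0,-1.6],[0,0,0]],[0,[-1.4,0,-2.3],[0,0,0]],[0,[-1.9,0,-3.1],[0,0,0]],[0,[-2.3,0,-4],[0,0,0]]]'
```

```text
t: 4.6
ee_pos: [0.6211, 0.1832, 0.1216]
ee_rot: [[0.002, 0.052, 0.999], [-0.0, 0.999, -0.052], [-1.0, -0.0, 0.002]]
ft_force: [3.5, 0.0, 6.3]
opening: 0.5
```

Run:
```python
from h import *
cv2.imwrite('pics/s2.png',cv2.resize(cams.camera('scene')[200:420,300:560,::-1],None,fx=2,fy=2))
```

```text
(no output)
```

View pics/s2.png

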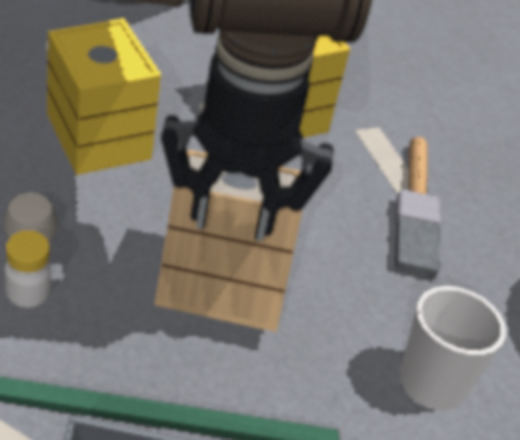

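The far face has lifted and the fingers are still in contact, so the crate is tilting, not sliding. I carry on through the balance point.

```bash
python3 -m handwheel '[[0,[-0.35,0,-0.9],[0,0,0]],[0,[-0.6,0,-1.8],[0,0,0]],[0,[-0.8,0,-2.7],[0,0,0]],[0,[-0.95,0,-3.6],[0,0,0]],[0,[-1,0,-4.5],[0,0,0]],[0,[-1,0,-5.4],[0,0,0]],[0,[-1,0,-6.3],[0,0,0]],[0,[-1,0,-7],[0,0,0]],[0,[-6,0,-5],[0,0,0]],[0,[-8,0,-2],[0,0,0]],[0,[-8,0,-2],[0,0,0]]]'
python3 - <<'E'
from h import *
im=cams.camera('scene');cv2.imwrite('pics/s3.png',cv2.resize(im[180:440,150:560,::-1],None,fx=1.9,fy=1.9))
go(.62+.085*np.cos(.246),-.164+.085*np.sin(.246),.2,.246)
E
```

```text
t: 6.02
ee_pos: [0.6035, 0.1843, 0.2032]
ee_rot: [[0.006, 0.053, 0.999], [0.001, 0.999, -0.053], [-1.0, 0.001, 0.006]]
ft_force: [-0.1, 0.3, -0.1]
opening: 0.498
t 6.075 shift cm [  0.08 -32.19  11.8 ] turn [-0.298  0.001 -0.   ] F [ 0.5 -0.1 -0.4]
```

View pics/s3.png

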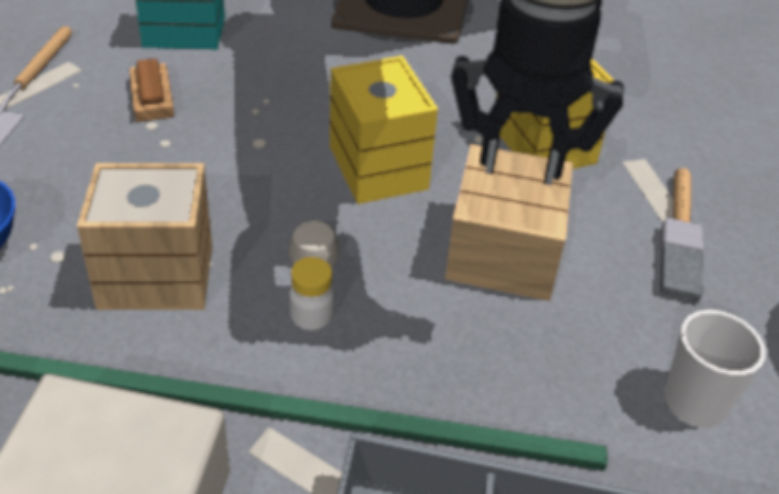

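The left crate is on its side at about (510,250) in the crop. Its underside is bare, so the right crate should carry the stamp. I tip that one next.

```bash
python3 -m handwheel '[[0,[0,-32.2,11.8],[-0.298,0,0]],[0,[0,-32.2,11.8],[-0.298,0,0]],[0,[0,-32.2,11.8],[-0.298,0,0]],[0,[0,-32.2,11.8],[-0.298,0,0]],[0,[0,-32.2,11.8],[-0.298,0,0]],[0,[0,-32.2,11.8],[-0.298,0,0]],[0,[0,-32.2,11.8],[-0.298,0,0]],[0,[0,-32.2,11.8],[-0.298,0,0]],[0,[0,-32.2,11.8],[-0.298,0,0]]]'; python3 -c "
from h import *
go(.62+.085*np.cos(.246),-.164+.085*np.sin(.246),.098,.246)"
```

```text
t: 7.2
ee_pos: [0.7016, -0.1414, 0.1997]
ee_rot: [[-0.001, -0.245, 0.969], [0.001, 0.969, 0.245], [-1.0, 0.001, -0.001]]
ft_force: [0.3, -0.7, 0.1]
opening: 0.501
t 7.2 shift cm [10.17 -0.21  0.05] turn [ 0.002 -0.001 -0.001] F [ 0.3 -0.7  0.1]
```

```bash
python3 -m handwheel '[[0,[5.5,-0.2,0],[0,0,0]],[0,[10.2,-0.2,0],[0,0,0]],[0,[10.2,-0.2,0],[0,0,0]],[0,[10.2,-0.2,-1],[0,0,0]],[0,[10.2,-0.2,-2],[0,0,0]],[0,[10.2,-0.2,-2.5],[0,0,0]],[0,[10.2,-0.2,-2.9],[0,0,0]]]' && python3 -m handwheel '[[0,[0,0,-0.4],[0,0,0]],[0,[-0.4,0,-0.9],[0,0,0]],[0,[-0.9,0,-1.6],[0,0,0]],[0,[-1.4,0,-2.3],[0,0,0]],[0,[-1.9,0,-3.1],[0,0,0]],[0,[-2.3,0,-4],[0,0,0]]]' && python3 -m handwheel '[[0,[-0.35,0,-0.9],[0,0,0]],[0,[-0.6,0,-1.8],[0,0,0]],[0,[-0.8,0,-2.7],[0,0,0]],[0,[-0.95,0,-3.6],[0,0,0]],[0,[-1,0,-4.5],[0,0,0]],[0,[-1,0,-5.4],[0,0,0]],[0,[-1,0,-6.3],[0,0,0]],[0,[-1,0,-7],[0,0,0]],[0,[-6,0,-5],[0,0,0]],[0,[-8,0,-2],[0,0,0]],[0,[-8,0,-2],[0,0,0]]]'
python3 - <<'E'
from h import *
im=cams.camera('scene');cv2.imwrite('pics/s4.png',cv2.resize(im[180:440,100:510,::-1],None,fx=1.9,fy=1.9))
E
```

```text
t: 8.07
ee_pos: [0.6747, -0.1527, 0.0997]
ee_rot: [[0.002, -0.243, 0.97], [-0.001, 0.97, 0.243], [-1.0, -0.001, 0.002]]
ft_force: [0.5, -0.8, -0.1]
opening: 0.5
t: 8.82
ee_pos: [0.6351, -0.1623, 0.1219]
ee_rot: [[-0.0, -0.244, 0.97], [-0.0, 0.97, 0.244], [-1.0, -0.0, -0.001]]
ft_force: [2.4, 1.5, 4.5]
opening: 0.495
t: 10.2
ee_pos: [0.6186, -0.1672, 0.2042]
ee_rot: [[0.005, -0.245, 0.969], [-0.002, 0.97, 0.245], [-1.0, -0.004, 0.004]]
ft_force: [-0.3, -0.2, -0.5]
opening: 0.5
```

View pics/s4.png

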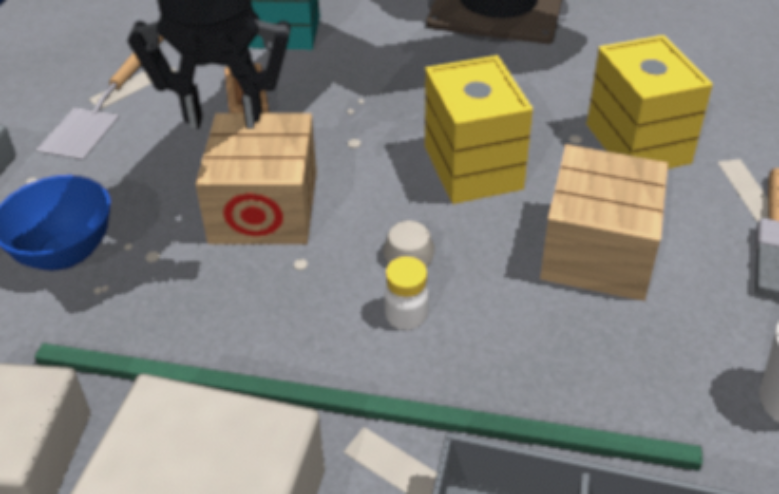

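The right crate shows the red stamp at about (253,214) in the crop and lies on its side. I measure where it lies.

Run:
```python
from h import *
P=(.518,-.19);M={}
for n in('top','scene'):
    m=find(n,'crate_b',P,30,.045)
    if m is not None:M[n]=m
for k in M:
    print(k,*fit([*P,.246],(.12,.11,.09),{k:M[k]}))
p,i=fit([*P,.246],(.12,.11,.09),M);print(p,i)
c=np.array([np.cos(p[2]),np.sin(p[2])])
q=p[:2]-.1*c;go(*q,.2,p[2])
```

```text
top [ 0.51611555 -0.19083699  0.1878322 ] [np.float64(0.6147667593450726)]
scene [ 0.5155693  -0.18939605  0.24768788] [np.float64(0.9711445198836082)]
[ 0.51468314 -0.19029562  0.23610855] [np.float64(0.6088697259008315), np.float64(0.9663438256658595)]
t 10.45 shift cm [ -0.     0.25 -20.29] turn [ 0.01  -0.003 -0.002] F [0.4 0.6 0.8]
```

```bash
python3 -m handwheel '[[0.4,[0,0.25,-20.5],[0,0,0]],[0.4,[0,0.25,-20.5],[0,0,0]],[0.4,[0,0.25,-20.5],[0,0,0]],[0.4,[0,0.25,-20.5],[0,0,0]],[0.4,[0,0.25,-20.5],[0,0,0]],[0.4,[0,0.25,-20.5],[0,0,0]],[0.4,[5,0.25,-20.5],[0,0,0]],[0.4,[10,0.25,-20.5],[0,0,0]],[0.4,[14,0.25,-20.5],[0,0,0]],[0.4,[16.7,0.25,-20.5],[0,0,0]],[0.4,[16.7,0.25,-20.5],[0,0,0]]]'
python3 - <<'E'
from h import *
t=.247;go(.516-.073*np.cos(t),-.19-.073*np.sin(t),.035,t)
# final poses for contact
t=.054;C=np.array([.738+.054*.185-.06,-.185]);q=C-.071*np.array([np.cos(t),np.sin(t)]);print(q);go(*q,.035,t)
E
```

```text
t: 11.82
ee_pos: [0.4165, -0.2129, 0.0319]
ee_rot: [[-0.004, -0.245, 0.969], [0.004, 0.969, 0.245], [-1.0, 0.005, -0.003]]
ft_force: [0.2, -0.7, 0.1]
opening: 0.694
t 11.825 shift cm [-0.32 -0.21  2.91] turn [ 0.001 -0.003 -0.005] F [ 0.2 -0.7  0.1]
[ 0.61709349 -0.18883214]
t 11.825 shift cm [-0.39 -2.58 20.04] turn [ 0.194 -0.004 -0.005] F [ 0.2 -0.7  0.1]
```

```bash
python3 -m handwheel '[[0.4,[-0.3,-0.2,1.5],[0,0,0]],[0.4,[-0.3,-0.2,2.6],[0,0,0]],[0.4,[-0.3,-0.2,3.2],[0,0,0]],[0.4,[-0.3,-0.2,4],[0,0,0]],[0.4,[-0.3,-0.2,5],[0.01,0,0]],[0.4,[-0.3,-0.3,6],[0.025,0,0]],[0.4,[-0.3,-0.4,7],[0.04,0,0]],[0.4,[-0.3,-0.5,8],[0.055,0,0]],[0.4,[-0.3,-0.6,9],[0.07,0,0]],[0.4,[-0.3,-0.7,10],[0.085,0,0]],[0.4,[-0.3,-0.9,11],[0.1,0,0]],[0.4,[-0.3,-1.1,12],[0.12,0,0]],[0.4,[-0.3,-1.3,13],[0.14,0,0]],[0.4,[-0.3,-1.5,14],[0.16,0,0]],[0.4,[-0.3,-1.7,15],[0.175,0,0]],[0.4,[-0.3,-1.9,16],[0.19,0,0]],[0.4,[-0.3,-2.1,16.8],[0.194,0,0]],[0.4,[-0.3,-2.1,16.8],[0.194,0,0]]]'
python3 - <<'E'
from h import *
im=cams.camera('scene');cv2.imwrite('pics/s5.png',cv2.resize(im[200:440,100:440,::-1],None,fx=2.2,fy=2.2))
P=(.656,-.19);M={}
m=find('scene','crate_b',P,30,.045)
if m is not None:
    p,i=fit([*P,.06],(.12,.11,.09),{'scene':m});print(p,i)
    u=p[:2]+.06*np.array([np.cos(p[2]),np.sin(p[2])]);print('gap',.738-.0543*u[1]-u[0])
go(.617,-.189,.035,.054)
E
```

```text
t: 14.08
ee_pos: [0.5867, -0.1942, 0.0377]
ee_rot: [[0.003, -0.052, 0.999], [-0.001, 0.999, 0.052], [-1.0, -0.001, 0.003]]
ft_force: [0.0, -0.7, -1.0]
opening: 0.697
[ 0.66086443 -0.18537374  0.09576067] [np.float64(0.9617823177175062)]
gap 0.027164747521024157
t 14.225 shift cm [0.29 0.36 3.13] turn [-0.002  0.002  0.001] F [-0.6 -0.3 -0.1]
```

View pics/s5.png

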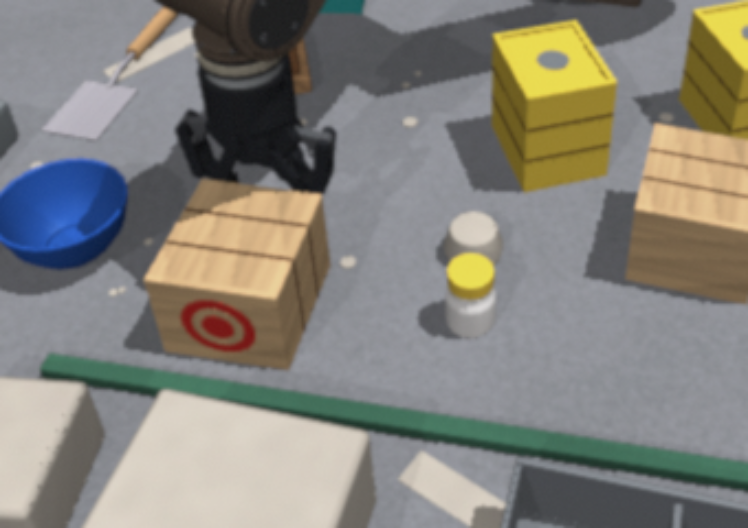

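The crate lies nearly parallel to the rail with about 27 mm to go. I push it gently up to contact.

```bash
python3 -m handwheel '[[0.4,[0.2,0.3,0.8],[0,0,0]],[0.4,[0.2,0.3,1.6],[0,0,0]],[0.4,[0.2,0.3,2.2],[0,0,0]],[0.4,[0.2,0.3,2.5],[0,0,0]],[0.4,[0.2,0.3,2.7],[0,0,0]]]';python3 -m handwheel '[[0.4,[0,0,0.15],[0,0,0]],[0.4,[0,0,0.3],[0,0,0]]]';python3 -m handwheel '[[0.4,[0,0,0.15],[0,0,0]],[0.4,[0,0,0.25],[0,0,0]]]'
```

```text
t: 14.85
ee_pos: [0.6117, -0.1893, 0.035]
ee_rot: [[-0.001, -0.052, 0.999], [0.0, 0.999, 0.052], [-1.0, 0.0, -0.001]]
ft_force: [-5.0, 0.6, 0.1]
opening: 0.702
t: 15.1
ee_pos: [0.6136, -0.1893, 0.0352]
ee_rot: [[-0.004, -0.053, 0.999], [0.001, 0.999, 0.053], [-1.0, 0.001, -0.004]]
ft_force: [-11.4, 0.5, 4.9]
opening: 0.7
t: 15.35
ee_pos: [0.6135, -0.1892, 0.035]
ee_rot: [[-0.011, -0.053, 0.999], [0.002, 0.999, 0.053], [-1.0, 0.002, -0.011]]
ft_force: [-18.6, -1.2, 8.9]
opening: 0.699
```

```bash
python3 -m handwheel '[[0.4,[0,0,-0.5],[0,0,0]],[0.4,[0,0,-2],[0,0,0]],[0.4,[0,0,-5],[0,0,0]],[0.4,[-6,0,-9],[0,0,0]],[0.4,[-12,0,-13],[0,0,0]],[0.4,[-18,0,-15],[0,0,0]],[0.4,[-20,0,-15],[0,0,0]],[0.4,[-20,0,-15],[0,0,0]]]'
python3 - <<'E'
from h import *
im=cams.camera('scene');cv2.imwrite('pics/s6.png',cv2.resize(im[190:430,90:560,::-1],None,fx=1.7,fy=1.7))
cv2.imwrite('pics/z6.png',cv2.resize(im[260:400,150:290,::-1],None,fx=4,fy=4,interpolation=cv2.INTER_CUBIC))
for P,g in(((.69,-.185),.054),((.50,.19),-.05)):
  M={}
  for n in('scene','top'):
    m=find(n,'crate_b',P,30,.045)
    if m is not None:M[n]=m
  for k in M: 
    p,i=fit([*P,g],(.12,.11,.09),{k:M[k]});print(k,p,i)
    u=p[:2]+.06*np.array([np.cos(p[2]),np.sin(p[2])]);print('gap',.738-.0543*u[1]-u[0])
E
```

```text
t: 16.35
ee_pos: [0.4691, -0.1984, 0.2404]
ee_rot: [[0.01, -0.052, 0.999], [-0.006, 0.999, 0.052], [-1.0, -0.007, 0.009]]
ft_force: [-0.2, 0.1, -0.8]
opening: 0.702
scene [ 0.68436627 -0.18436117  0.06052288] [np.float64(0.9515484515484516)]
gap 0.0035573322842993305
top [ 0.69001792 -0.18076977 -0.01991984] [np.float64(0.7051039697542533)]
gap -0.0021253238275744657
scene [ 0.49558595  0.19078502 -0.04501577] [np.float64(0.9754079521948977)]
gap 0.1722618196932555
top [ 0.4949809   0.18995908 -0.05412763] [np.float64(0.9593618302227573)]
gap 0.1729684556556118
```

View pics/s6.png

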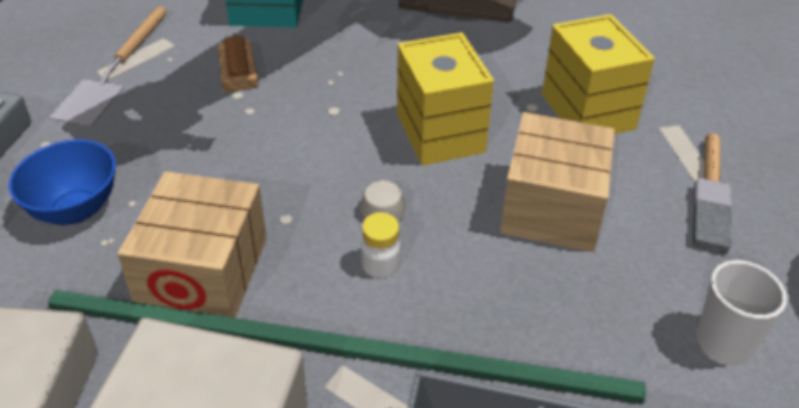

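View pics/z6.png

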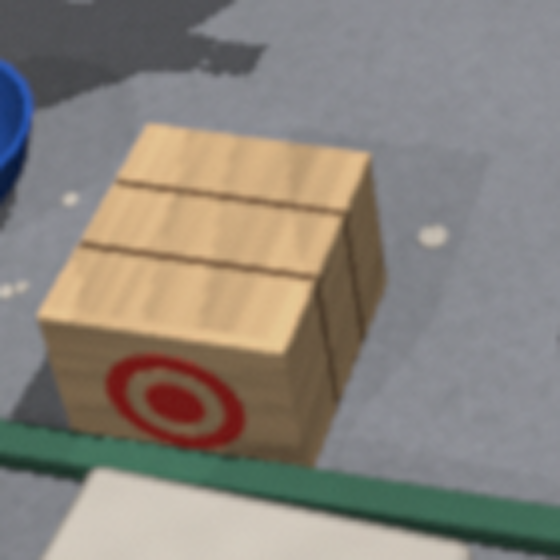

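The rail covers the foot of the stamped face along its whole width with no bench strip visible. The crate also stalled against it at about 18 N. The arm is clear, so I hand in.

```bash
python3 -c "
from rig import order
print(order.close_job())"
```

```text
the job is handed in; nothing more can be done
None
```

I tipped both crates over towards the robot with the open fingertips, the left one first. The right one carried the red stamp. I pushed its plaster face low down with both fingertips, turning it square to the rail on the way, until it stopped against the rail. Then I backed the arm clear and handed the job in at about 17 s of the 72 s allowed.

**Last checks:**
- **Contact with the rail:** the push stalled, with the force rising to about 18 N and no further movement. In the last picture the rail covers the foot of the stamped face along its whole width, with no bench showing between them.
- **Squareness:** the scene camera gave the crate a yaw of 0.060 rad against 0.054 rad for the rail, and a nominal gap of 3.6 mm. Part of the crate is hidden by the rail, so that gap is probably a bias.
- **Disagreement:** the top camera gave a yaw of -0.02 rad and a gap of -2 mm. Its fit was poor (overlap 0.71), probably because the arm was in its view, so I did not rely on it.
- **Other crate:** it lies on its side where it fell, with its bare underside facing away from the robot. Both cameras agree on where it lies to about 1 mm.
- **Other things on the bench:** the ones in the last picture look unmoved. I did not measure them again.

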